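# Roll the brass bar into the V-rest

## Task

Roll the short brass bar along the bench by its side, up the low ramp and into the groove of the steel V-rest, so that it lies seated in the groove with neither end sticking out past the rest. Only push it with the outside of the fingers or the fingertips: do not pick it up, carry it or fling it, and leave the other things on the bench where they are.

Things in the scene. Friction and masses are not known exactly. Their poses are not given: they have to be found in the camera images.
- bar: Solid round brass bar, diameter 36 mm, length 100 mm, 0.6 to 1.0 kg, lying on its side on the bench; polished, so fingers slip on it; it rolls easily. Origin on its axis at mid length; own x axis along the bar, y and z turn as it rolls. Starts 85 to 155 mm in front of the ramp's foot, within 0.3 rad of parallel to the groove and within 25 mm of centred on it.
- scribe (a point): Middle of a thin dark line scribed along the bar's side, 18 mm from the axis; at the start it lies on top of the bar and it goes round as the bar rolls.
- vrest: Steel V-rest fixed to the bench, 155 mm deep, 200 mm wide. Origin on the bench below the groove's bottom, at mid width. Its x axis is the level direction in which the bar must roll, y runs along the groove. A 200 mm wide ramp rises evenly from x = -95 mm (flush with the bench) to a lip 16 mm high at x = -14 mm, the groove's near edge. A flat top 26 mm high runs from x = 24 to 60 mm.
- groove (a point): Where the middle of the bar's axis is when the bar is seated and centred: 27.5 mm above the bench over the V-rest's origin. The groove is a 90-degree V, its bottom 2 mm above the bench, its near edge 16 mm and its far edge 26 mm high.
- ramp_foot (a point): Middle of the ramp's lower edge, where it meets the bench, 95 mm in front of the V-rest's origin.
- hammer: Hammer with a wooden handle lying to the robot's left, past the V-rest; leave alone.
- finial: Small turned brass finial, 64 mm tall, 44 mm across, standing upright beyond the work; leave alone. Origin under its foot.
- jar: Amber glass jar with a dark lid, 80 mm tall, 60 mm across, standing to the robot's right; leave alone. Origin under its foot.

How it is judged:
By the outcome, as a careful person would: the job done as asked, in the order asked, and still so for the second after the job is handed in, with the robot touching nothing.
It also fails if it takes over 48 s, if anything falls off the work surface, if the arm or the gripper's body presses on something with over 40 N, if the wrist force passes 120 N, or if a joint passes its speed limit or range.

## Robot

A 6-joint arm with a two-finger parallel gripper is mounted at the origin on the work surface. World frame = base frame: x ahead of the robot, y to its left, z up, the work surface at z = 0. Lengths are in m, angles in rad, forces in N, time in s.
With the tool pointing down it reaches from about 0.375 to 0.9 m from the base axis. Payload 3.1 kg.
Tool frame: the origin (TCP) lies midway between the tips of the shut fingers; the grasp point (between the pads) lies 19 mm behind it; z points along the fingers, y is the line along which they close (so a half turn about z gives the same grasp; the last joint's range is limited). The gripper opens to 85 mm and grips with 20 to 120 N. Pads are 22 mm wide; open, the fingers measure 114 mm over their backs; the gripper's body (76 mm by 85 mm) begins 54 mm behind the grasp point. The pads swing forward as they close: fully open they stand 13 mm farther back than shut.
Start: joints at [-1.442, 0.527, 1.433, -0, 1.181, -0.178], TCP at [0.189, -0.596, 0.231] pointing down, gripper open.
Joint ranges: [-3.08, 3.08], [-0.75, 2.2], [0.22, 2.44], [-1.43, 4.57], [0, 2.65], [-2.85, 2.85]. Speed limits (rad/s): [2.79, 2.79, 3.14, 3.14, 3.14, 3.14].

## Interface

Orientations are given as a unit quaternion [x, y, z, w].
In Python, from station import manip gives the robot as it stands.
- The arm moves only by the tool move_arm, never from a script. Its argument "increments" is a list that holds one entry, the list of rows, each a list of 5 numbers: the gripper's target within -1 to 1 (shut at 1, half-way at 0, fully open at -1), then the shift along the world's x, y, z in m, then the turn about the world's z in degrees. In form: [[[fingers, dx, dy, dz, twist], ...]]. A call has 1 to 8 rows; each row shifts and turns the commanded pose from where the row before left it; what a row does not reach is not made up. A row lasts 1/10 s, in which the tool goes at most 50 mm and 8.59 degrees, less where a joint would pass 70% of its speed; a pose out of reach is approached as far as the arm can. A call with a gripper value outside its range is refused whole. The fingers move at their own pace and stop on an object; "newtons" is the grip in N (left out, the last holds). Time passes only in rows, so rows that do not move let the fingers close. It gives the time, the measured TCP pose, the force, the opening and the grip force at its end, in the units of the state.
- manip.sense(): the state, without advancing time (a new reading comes with each control period).
- manip.snapshot(name): name is "side" or "top"; returns a dict with "img" (480x640x3 uint8, red, green, blue), "fx", "fy", "cx", "cy" (pixels), "world_to_cam" (4x4, takes a point from world to camera coordinates). Camera axes: x right, y down, z forward; pixel columns grow to the right and rows downward; lengths in m; the calibration is good to about 2 mm. A picture is of the moment at which its call begins. There is no depth.
- manip.sign_off(): hands the job in; it is judged then, once.
Trained networks look in the newest picture that a camera, given by its name, has taken for a name from the list of things; names that differ only in an ending like _2 or _b are one class to them, and where a whole thing is asked for, a point or a joint stands for the part that bears it (a point fixed in the world has none). Each returns a list of dicts, best first, with "confidence" (0 to 1); they miss things now and then, are a little off and sometimes report something else, mostly with a low value. They report only what shows in the picture. A call takes as long as a camera call.
- manip.spot_in(label, camera): "xyz" ([x, y, z] in m, in world coordinates, good to about 4 mm: the middle of the surface that is visible of it).
- manip.mark_of(label, camera): "xyz" ([x, y, z] in m, in world coordinates, good to about 4 mm: a listed point, or the origin of a listed thing).
The state is a dict: "t": time; "q": joint angles; "qd": joint speeds; "tau": joint torques, N m; "tcp_pos": TCP position; "tool_rot": TCP orientation; "force": force on the tool from outside, world axes, zero at the start; "ft_torque": the same for the moment, N m; "finger_gap": opening from 0.0 (shut) to 1.0 (fully open); "gripper_force": force on a finger pad.
Only numpy, scipy, OpenCV 4.12 (cv2) and the standard library are available. Lean on these libraries where they do the work, as an engineer would, in place of code of your own. Each camera call takes 0.05 s, during which the arm holds its last target. There are 200 camera calls.

## Working session

There is one attempt and no reset: what is moved stays moved. The work goes in short steps, Python scripts to look and compute and a tool call to move; the robot and the scene stay as the last step left them, time stands still between calls to the robot, and variables do not carry over. Pictures are saved under pics/ and viewed, at most 10 in all, crops included, and the job is handed in when it is done.

Besides the shell and the picture viewer there is one more tool, called after "Emit:" as name(argument=value, ...) on one line, values as JSON. move_arm: Moves the arm, as the interface text tells. Its arguments: {"type":"object","properties":{"increments":{"type":"array","items":{"type":"array","items":{"type":"array","items":{"type":"number"}}}},"newtons":{"type":"number"}},"required":["increments"]}

```bash
mkdir -p pics; python3 - <<'E'
from station import manip
import cv2
for c in("top","side"):
    s=manip.snapshot(c);cv2.imwrite(f"pics/{c}0.png",s["img"][:,:,::-1])
    print(c,s["fx"],s["cx"],s["cy"],s["world_to_cam"])
    for l in("bar","scribe","vrest","groove","ramp_foot","finial","jar","hammer"):
        r=manip.mark_of(l,c);print(l,[(x["xyz"],round(x["confidence"],2)) for x in r[:2]])
st=manip.sense();print(st["t"],st["tcp_pos"],st["tool_rot"],st["finger_gap"])
E
```

```text
top 531.5850022928502 321.469261729967 244.34268156571792 [[ 3.65352073e-02 -9.99332059e-01  7.84012985e-04 -1.45178643e-02]
 [-9.77510844e-01 -3.59004640e-02 -2.07806898e-01  6.11313692e-01]
 [ 2.07696242e-01  6.82588691e-03 -9.78169555e-01  1.27998376e+00]
 [ 0.00000000e+00  0.00000000e+00  0.00000000e+00  1.00000000e+00]]
bar [([0.6277, -0.0697, 0.0195], 0.87)]
scribe [([0.6259, -0.07, 0.0379], 0.75)]
vrest [([0.5405, 0.1464, -0.0016], 0.95), ([0.498, -0.4091, -0.0031], 0.27)]
groove [([0.5403, 0.1409, 0.0251], 0.75)]
ramp_foot [([0.5757, 0.0557, -0.0015], 0.78), ([0.4978, -0.4085, 0.0002], 0.4)]
finial [([0.7503, 0.0892, 0.0001], 0.72)]
jar []
hammer [([0.5389, 0.3965, 0.0003], 0.61)]
side 499.2936691641586 320.40467166741166 240.2568632072962 [[-0.92960464 -0.3685073   0.00613043  0.5736442 ]
 [-0.24914968  0.61607948 -0.74724193  0.189473  ]
 [ 0.27158728 -0.69616696 -0.66452382  1.07859091]
 [ 0.          0.          0.          1.        ]]
bar [([0.6247, -0.073, 0.0166], 0.62)]
scribe [([0.6293, -0.0705, 0.0356], 0.7)]
vrest [([0.537, 0.1411, 0.0008], 0.7)]
groove [([0.5432, 0.1443, 0.0278], 0.94)]
ramp_foot [([0.5739, 0.0538, 0.0025], 0.89), ([0.6257, -0.0725, 0.0347], 0.59)]
finial [([0.7628, 0.0903, 0.0041], 0.73), ([0.6239, -0.0729, 0.033], 0.44)]
jar [([0.497, -0.409, 0.0009], 0.84), ([0.6239, -0.0742, 0.0337], 0.45)]
hammer [([0.5416, 0.3983, -0.0021], 0.72)]
0.9 [ 0.18939998 -0.59561744  0.2313473 ] [ 9.88176856e-01  1.53318291e-01 -1.17523770e-05  4.44125249e-05] 0.997114771193536
```

View pics/top0.png

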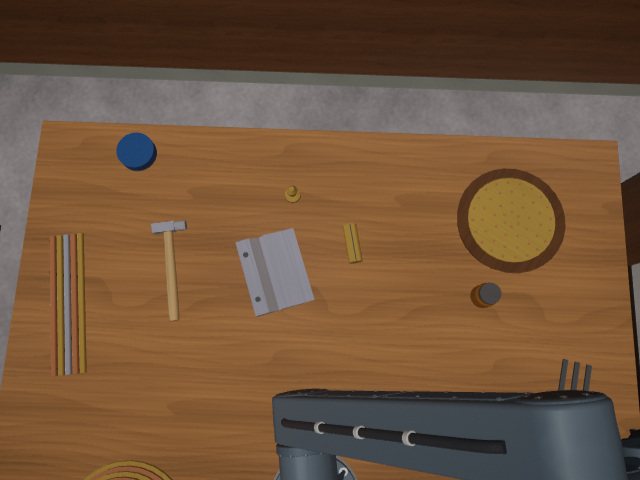

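View pics/side0.png

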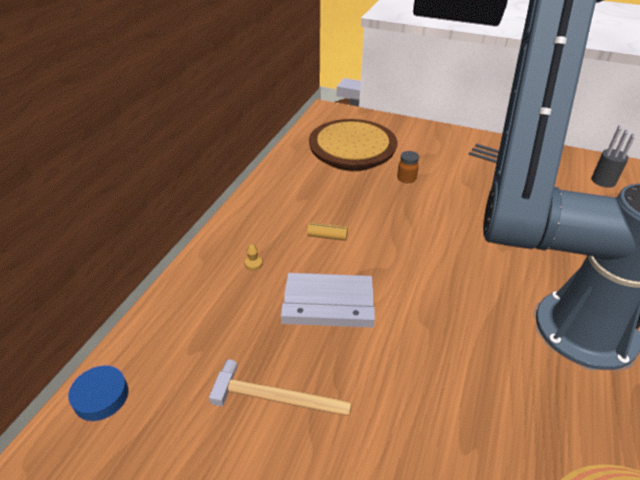

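Both views are clear. In the top view the V-rest has corners at about (236,241), (292,229), (314,299) and (257,315), with its ramp facing the bar. The bar runs from (346,224) to (359,262). Next I refine both axes from segmented outlines.

```bash
cat >h.py <<'E'
from station import manip
import cv2,numpy as np
def ray(s,uv,z):
    W=np.array(s["world_to_cam"]);R=W[:3,:3];t=W[:3,3];C=-R.T@t
    d=R.T@np.array([(uv[0]-s["cx"])/s["fx"],(uv[1]-s["cy"])/s["fy"],1]);return C+d*(z-C[2])/d[2]
def rect(m):
    n,l,st,c=cv2.connectedComponentsWithStats(m.astype(np.uint8))
    k=1+st[1:,4].argmax();return np.argwhere(l==k)[:,::-1].astype(np.float32)
def barpose(s,win=None,z=.018):
    i=s["img"].astype(int);h=cv2.cvtColor(s["img"],cv2.COLOR_RGB2HSV)
    m=(h[...,0]>20)&(h[...,0]<32)&(h[...,1]>120)&(h[...,2]>80)
    if win: 
        k=np.zeros_like(m);k[win[1]:win[3],win[0]:win[2]]=1;m&=k
    m=cv2.morphologyEx(m.astype(np.uint8),cv2.MORPH_CLOSE,np.ones((5,5)))
    p=rect(m);w=np.array([ray(s,q,z)[:2] for q in p]).astype(np.float32)
    c,sz,a=cv2.minAreaRect(w*1000);b=cv2.boxPoints((c,sz,a))
    e=max((b[1]-b[0],b[2]-b[1]),key=np.linalg.norm);e=e/np.linalg.norm(e);e*=np.sign(e[0])
    return np.array(c)/1000,e,sz,len(p)
E
python3 - <<'E'
from h import *
s=manip.snapshot("top")
c,e,sz,n=barpose(s,(325,205,385,280),.025);print("bar",c,e,np.degrees(np.arctan2(e[1],e[0])),sz,n)
h=cv2.cvtColor(s["img"],cv2.COLOR_RGB2HSV)
m=(h[...,1]<60)&(h[...,2]>70);k=np.zeros_like(m);k[215:330,220:330]=1
p=rect(m&k);a=cv2.approxPolyDP(cv2.convexHull(p),4,True)[:,0]
for q in a: print(q,ray(s,q,0)[:2].round(4),ray(s,q,.026)[:2].round(4))
E
```

```text
bar [ 0.62990961 -0.06905101] [0.9766139  0.21500073] 12.415569 (96.81907653808594, 22.144804000854492) 278
[313. 299.] [0.4793 0.025 ] [0.4766 0.0245]
[256. 316.] [0.4301 0.1701] [0.4283 0.1669]
[236. 242.] [0.6231 0.2353] [0.6176 0.2308]
[292. 228.] [0.6668 0.0886] [0.6604 0.0869]
```

Bar: centre (0.629, -0.069), yaw 12.4°. V-rest: origin ≈ (0.542, 0.1435), groove yaw 18.7°. The bar therefore sits about 230 mm before the groove and 13 mm off centre. I'll push with two half-open fingers, going behind the bar at its own yaw and turning it while pushing.

Emit:
move_arm(increments=[[[-0.2,0.0282,0.0296,0,5.3],[-0.2,0.0282,0.0296,0,5.3],[-0.2,0.0282,0.0296,0,5.3],[-0.2,0.0282,0.0296,0,5.3],[-0.2,0.0282,0.0296,0,5.3],[-0.2,0.0282,0.0296,0,5.3],[-0.2,0.0282,0.0296,0,5.3],[-0.2,0.0282,0.0296,0,5.3]]])

```text
t: 1.75
tcp_pos: [0.416, -0.3576, 0.2315]
tool_rot: [0.865, 0.502, 0.0, 0.0]
force: [0.8, -1.3, 0.0]
finger_gap: 0.603
gripper_force: 0.0
```

Emit:
move_arm(increments=[[[-0.2,0.0282,0.0296,0,5.3],[-0.2,0.0282,0.0296,0,5.3],[-0.2,0.0282,0.0296,0,5.3],[-0.2,0.0282,0.0296,0,5.3],[-0.2,0.0282,0.0296,0,5.3],[-0.2,0.0282,0.0296,0,5.3],[-0.2,0.0282,0.0296,0,5.3],[-0.2,0.0282,0.0296,0,5.3]]])

```text
t: 2.55
tcp_pos: [0.6416, -0.1206, 0.2314]
tool_rot: [0.625, 0.781, -0.0, 0.0]
force: [0.9, -1.0, 0.1]
finger_gap: 0.599
gripper_force: 0.0
```

Emit:
move_arm(increments=[[[-0.2,0.001,-0.005,-0.04,0],[-0.2,0,0,-0.045,0],[-0.2,0,0,-0.045,0],[-0.2,0,0,-0.045,0],[-0.2,0,0,-0.03,0],[-0.2,0,0,-0.02,0],[-0.2,0,0,0,0]]])

```text
t: 3.25
tcp_pos: [0.639, -0.1261, 0.0027]
tool_rot: [0.626, 0.78, -0.001, -0.003]
force: [-0.4, 0.7, 1.2]
finger_gap: 0.599
gripper_force: 0.0
```

```bash
python3 - <<'E'
from h import *
for c in("side","top"):
    s=manip.snapshot(c)
    im=s["img"][150:350,230:430] if c=="side" else s["img"][180:340,220:420]
    cv2.imwrite(f"pics/{c}1.png",cv2.resize(im[:,:,::-1],None,fx=3,fy=3))
    print([(x["xyz"],round(x["confidence"],2)) for x in manip.mark_of("bar",c)[:2]])
E
```

```text
[([0.6241, -0.0732, 0.0164], 0.77)]
[]
```

View pics/side1.png

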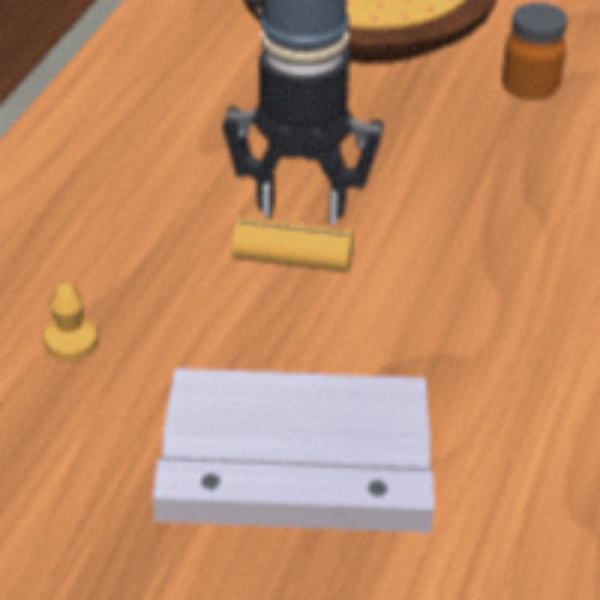

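The fingers stand behind the bar, roughly centred on it (crop: fingers x = 268 and 335, bar 235–350). I'll creep up to it and push.

Emit:
move_arm(increments=[[[-0.2,0,0.006,0.002,0],[-0.2,-0.0005,0.006,0.001,0],[-0.2,-0.0005,0.005,0,0],[-0.2,-0.001,0.004,0,0],[-0.2,-0.001,0.004,0,0],[-0.2,-0.001,0.004,0,0],[-0.2,-0.001,0.004,0,0],[-0.2,-0.001,0.004,0,0]]])

```text
t: 4.25
tcp_pos: [0.6355, -0.0897, 0.0093]
tool_rot: [0.626, 0.779, 0.0, -0.0]
force: [-0.6, -0.4, 0.3]
finger_gap: 0.603
gripper_force: 0.3
```

```bash
cat >>h.py <<'E'
O=np.array([.5423,.1435]);g=np.array([.947,.321]);vx=np.array([-.321,.947])
def rep():
    s=manip.snapshot("side")
    for l in("bar",):
        for x in manip.mark_of(l,"side")[:1]:
            d=np.array(x["xyz"][:2])-O;print(l,x["xyz"],x["confidence"],"V:",(d@vx).round(4),(d@g).round(4))
    b=[r for r in manip.mark_of("bar","side")]
    if b:
        p=np.array([*b[0]["xyz"],1]);k=(np.array(s["world_to_cam"])@p);u=int(s["fx"]*k[0]/k[2]+s["cx"]);v=int(s["fy"]*k[1]/k[2]+s["cy"])
        c,e,sz,n=barpose(s,(u-35,v-25,u+35,v+25),b[0]["xyz"][2]);d=c-O
        print("seg V",(d@vx).round(4),(d@g).round(4),"yaw",np.degrees(np.arctan2(e[1],e[0])).round(1),sz,n)
    t=manip.sense();d=t["tcp_pos"][:2]-O
    print("tcp V",(d@vx).round(4),(d@g).round(4),t["tcp_pos"],"yaw",2*np.degrees(np.arctan2(t["tool_rot"][1],t["tool_rot"][0]))-90,t["force"],t["t"])
    return s
E
python3 -c "
from h import *
rep()"
```

```text
bar [0.6225, -0.0655, 0.0155] 0.56 V: -0.2237 0.0089Traceback (most recent call last):
  File "<string>", line 3, in <module>
    rep()
    ~~~^^
  File "h.py", line 28, in rep
    c,e,sz,n=barpose(s,(u-35,v-25,u+35,v+25),b[0]["xyz"][2]);d=c-O
             ~~~~~~~^^^^^^^^^^^^^^^^^^^^^^^^^^^^^^^^^^^^^^^^
  File "h.py", line 15, in barpose
    p=rect(m);w=np.array([ray(s,q,z)[:2] for q in p]).astype(np.float32)
  File "h.py", line 8, in rect
    k=1+st[1:,4].argmax();return np.argwhere(l==k)[:,::-1].astype(np.float32)
        ~~~~~~~~~~~~~~~^^
ValueError: attempt to get argmax of an empty sequence
```

```bash
python3 -c "
from h import *
s=manip.snapshot('side');h=cv2.cvtColor(s['img'],cv2.COLOR_RGB2HSV)
print(h[232,300:355:6].tolist(),h[228:242,325].tolist())"
sed -i 's/>20)&(h\[...,0\]<32)&(h\[...,1\]>120)/>16)\&(h[...,0]<32)\&(h[...,1]>100)/' h.py
python3 -c "
from h import *
rep()"
```

```text
[[13, 142, 213], [15, 145, 221], [19, 141, 214], [19, 151, 225], [19, 152, 226], [19, 148, 225], [19, 153, 226], [20, 151, 224], [13, 147, 213], [13, 145, 222]] [[17, 149, 219], [19, 154, 223], [20, 148, 226], [20, 151, 223], [20, 149, 227], [19, 152, 226], [19, 131, 202], [17, 104, 169], [18, 140, 202], [19, 157, 221], [18, 161, 214], [18, 161, 196], [18, 156, 170], [17, 155, 143]]
bar [0.623, -0.0563, 0.019] 0.93 V: -0.2151 0.0123
seg V -0.2148 0.0142 yaw 12.0 (103.59891510009766, 51.826438903808594) 526
tcp V -0.2511 0.0133 [ 0.6355168  -0.09005617  0.00919484] yaw 12.427039678605055 [-0.43015746 -0.5320315  -0.27518746] 4.6
```

Emit:
move_arm(increments=[[[-0.2,-0.0013,0.006,-0.002,0],[-0.2,-0.0013,0.006,-0.001,0],[-0.2,-0.0013,0.006,0,0.5],[-0.2,-0.0013,0.006,0,0.8],[-0.2,-0.0015,0.006,0,1],[-0.2,-0.0015,0.006,0,1],[-0.2,-0.0015,0.006,0,1],[-0.2,-0.0015,0.006,0,1]]])

```text
t: 5.4
tcp_pos: [0.6243, -0.0414, 0.0063]
tool_rot: [0.589, 0.808, 0.0, 0.0]
force: [0.3, 0.2, 0.2]
finger_gap: 0.599
gripper_force: 0.4
```

```bash
python3 -c "
from h import *
rep();rep()"
```

```text
bar [0.6139, -0.0132, 0.0173] 0.63 V: -0.1714 0.0175
seg V -0.1711 0.019 yaw 12.8 (103.23892211914062, 52.93545913696289) 565
tcp V -0.2011 0.018 [ 0.6238903  -0.04124827  0.00617722] yaw 17.786837409151843 [-0.10667672 -0.00581189  1.01068935] 5.55
bar [0.6096, -0.0057, 0.0188] 0.64 V: -0.1629 0.0158
seg V -0.1609 0.0199 yaw 13.1 (102.39020538330078, 51.0230827331543) 560
tcp V -0.202 0.0181 [ 0.62434457 -0.04204336  0.00623055] yaw 17.73212769071742 [-0.34899687 -0.1013474  -0.07334004] 5.7
```

Emit:
move_arm(increments=[[[-0.2,-0.0017,0.0068,0,0.5],[-0.2,-0.0017,0.0068,0,0.5],[-0.2,-0.0017,0.0068,0,0],[-0.2,-0.0017,0.0068,0,0],[-0.2,-0.0017,0.0068,0,0],[-0.2,-0.0017,0.0068,0,0],[-0.2,-0.0017,0.0068,0,0],[-0.2,-0.0017,0.0068,0,0]]])

```text
t: 6.5
tcp_pos: [0.6106, 0.0131, 0.0063]
tool_rot: [0.582, 0.813, -0.0, -0.0]
force: [-0.0, -0.8, 1.2]
finger_gap: 0.597
gripper_force: 0.4
```

```bash
python3 -c "
from h import *
rep();rep()"
```

```text
bar [0.5979, 0.0394, 0.0181] 0.87 V: -0.1164 0.0192
seg V -0.1141 0.024 yaw 14.5 (102.16886138916016, 48.51152420043945) 591
tcp V -0.1452 0.0225 [0.61025975 0.01321026 0.00616082] yaw 18.793366773597512 [ 0.22820308 -0.56181904  0.32562111] 6.65
tcp V -0.1462 0.0227 [0.61075748 0.01232001 0.00621134] yaw 18.728111812980018 [-0.39913894 -0.0631804  -0.55885845] 6.8
```

Emit:
move_arm(increments=[[[-0.2,-0.0018,0.0057,0,0],[-0.2,-0.0018,0.0057,0,0],[-0.2,-0.0018,0.0057,0,0],[-0.2,-0.0018,0.0057,0.001,0],[-0.2,-0.0019,0.0057,0.0012,0],[-0.2,-0.0019,0.0057,0.0012,0],[-0.2,-0.0019,0.0057,0.0012,0],[-0.2,-0.0019,0.0057,0.0012,0]]])

```text
t: 7.6
tcp_pos: [0.6021, 0.0547, 0.0152]
tool_rot: [0.582, 0.813, 0.002, 0.007]
force: [4.9, -12.1, 9.2]
finger_gap: 0.603
gripper_force: 6.8
```

```bash
python3 -c "
from h import *
rep();s=rep();cv2.imwrite('pics/side2.png',cv2.resize(s['img'][200:340,250:410][:,:,::-1],None,fx=4,fy=4))"
```

```text
bar [0.5891, 0.0786, 0.0218] 0.76 V: -0.0765 0.0235
seg V -0.077 0.0252 yaw 19.3 (100.9610824584961, 50.12486267089844) 612
tcp V -0.1004 0.0263 [0.59947533 0.05684601 0.01407679] yaw 18.780297777599316 [ 3.12182903 -5.69156618  3.91742418] 7.75
bar [0.5851, 0.082, 0.0212] 0.78 V: -0.072 0.0208
seg V -0.0732 0.0256 yaw 17.1 (101.37680053710938, 49.22044372558594) 614
tcp V -0.1005 0.0263 [0.59944588 0.05671781 0.01381395] yaw 18.77302035588974 [ 3.49444491 -5.50244336  4.43628432] 7.9
```

View pics/side2.png

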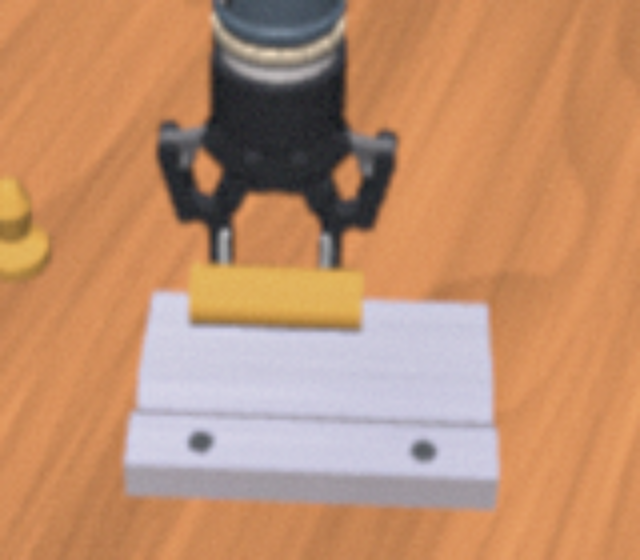

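The bar is aligned and on the ramp, resting on both fingers, about 25 mm to the side with some 25 mm of room left. I'll push on up.

Emit:
move_arm(increments=[[[-0.2,-0.002,0.0057,0.0012,0],[-0.2,-0.002,0.0057,0.0012,0],[-0.2,-0.002,0.0057,0.0012,0],[-0.2,-0.002,0.0057,0.0012,0],[-0.2,-0.002,0.0057,0.0012,0],[-0.2,-0.0016,0.0047,0.001,0],[-0.2,-0.0016,0.0047,0.001,0],[-0.2,-0.0016,0.0047,0.001,0]]])

```text
t: 8.7
tcp_pos: [0.5855, 0.0981, 0.0235]
tool_rot: [0.582, 0.813, 0.001, 0.005]
force: [4.3, -10.7, 8.0]
finger_gap: 0.602
gripper_force: 5.8
```

```bash
python3 -c "
from h import *
rep()"
```

```text
bar [0.5754, 0.1229, 0.0298] 0.93 V: -0.0301 0.0247
seg V -0.0295 0.0258 yaw 19.1 (99.11613464355469, 44.34992218017578) 630
tcp V -0.0549 0.0252 [0.58380027 0.09962239 0.0226991 ] yaw 18.820984637294202 [ 3.60280602 -5.91724564  4.11400668] 8.85
```

Emit:
move_arm(increments=[[[-0.2,-0.001,0.0029,0.0006,0],[-0.2,-0.001,0.0029,0.0006,0],[-0.2,-0.001,0.0029,0.0006,0],[-0.2,-0.001,0.0029,0.0006,0],[-0.2,-0.001,0.0029,0.0004,0],[-0.2,-0.001,0.0029,0,0],[-0.2,0,0,0,0]]])

```text
t: 9.55
tcp_pos: [0.5738, 0.119, 0.0235]
tool_rot: [0.582, 0.813, -0.0, -0.001]
force: [-0.6, -1.2, 0.5]
finger_gap: 0.6
gripper_force: 0.0
```

```bash
python3 -c "
from h import *
s=rep();cv2.imwrite('pics/side3.png',cv2.resize(s['img'][200:340,250:410][:,:,::-1],None,fx=4,fy=4))"
```

```text
bar [0.5619, 0.1494, 0.0262] 0.71 V: -0.0007 0.0205
seg V 0.0003 0.0263 yaw 19.2 (97.82418823242188, 42.97309112548828) 640
tcp V -0.034 0.0225 [0.57454468 0.11848108 0.02351704] yaw 18.767462678476633 [-0.8301264   0.00979848 -0.64535995] 9.7
```

View pics/side3.png

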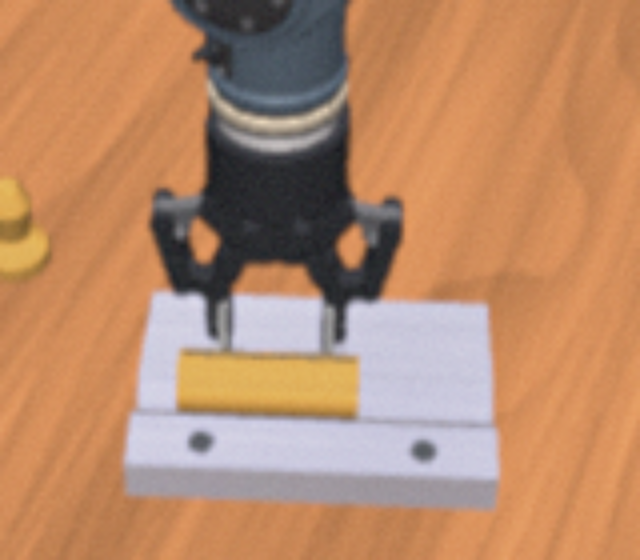

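The bar has dropped into the groove: x ≈ 0, z ≈ 27 mm and no contact force. In the picture it spans 178–358 px, inside the rest's 130–497 px. I'll back the fingers off and lift.

Emit:
move_arm(increments=[[[-0.2,0.003,-0.008,0.002,0],[-0.2,0.006,-0.018,0.01,0],[-0.2,0.006,-0.018,0.03,0],[-0.2,0.006,-0.018,0.04,0],[-0.2,0.006,-0.018,0.04,0],[-0.2,0,-0.03,0.03,0],[-0.2,0,-0.03,0.02,0],[-0.2,0,0,0,0]]])

```text
t: 10.5
tcp_pos: [0.605, -0.0267, 0.1998]
tool_rot: [0.584, 0.812, 0.001, 0.004]
force: [1.1, 0.7, 0.7]
finger_gap: 0.596
gripper_force: 0.0
```

```bash
python3 -c "
from h import *
rep();s=rep();cv2.imwrite('pics/side4.png',s['img'][:,:,::-1])
print(manip.mark_of('finial','side')[:1],manip.mark_of('jar','side')[:1])"
```

```text
bar [0.5664, 0.1515, 0.029] 0.79 V: -0.0002 0.0254
seg V 0.0027 0.026 yaw 19.4 (97.07532501220703, 42.650390625) 638
tcp V -0.1757 0.0028 [ 0.60137914 -0.0219663   0.19529144] yaw 18.679418751744166 [-1.20310045  0.2404531   0.09659097] 10.65
bar [0.5646, 0.1496, 0.0237] 0.89 V: -0.0014 0.0231
seg V -0.0019 0.0263 yaw 19.0 (97.91382598876953, 43.0855712890625) 641
tcp V -0.1746 0.003 [ 0.60115435 -0.02087955  0.19449681] yaw 18.801319754433322 [-0.97832752  0.20946234 -0.87681694] 10.8
[{'xyz': [0.5377, 0.1417, 0.0006], 'confidence': 0.75}] [{'xyz': [0.4975, -0.4132, 0.0025], 'confidence': 0.95}]
```

View pics/side4.png

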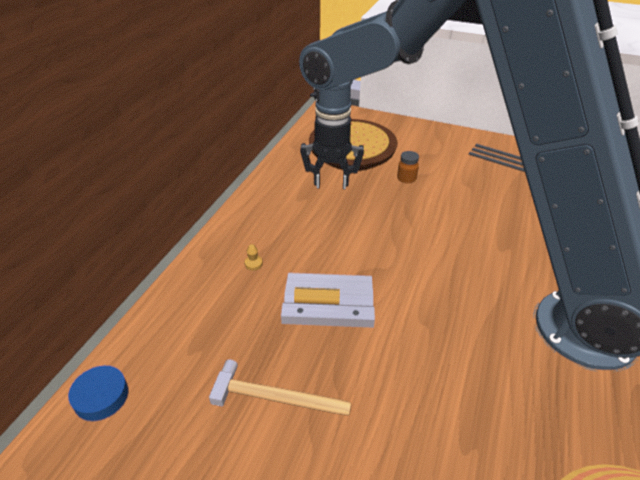

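The bar lies in the groove at (294–340, 297), within the rest's width. The arm is clear, and the finial, hammer and jar stand where they did.

```bash
python3 -c "
from station import manip
print(manip.sign_off())"
```

```text
the job is handed in; nothing more can be done
None
```

The brass bar was rolled up the ramp and is seated in the V-rest's groove, about 25 mm off centre with both ends inside the rest; the job was handed in at about 11 s with the arm clear and the hammer, finial and jar still in place.

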